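# Deburr the bore edge of a vacuum chamber body

### The arm

A 6-joint arm with a two-finger parallel gripper is mounted at the origin on the work surface. World frame = base frame: x ahead of the robot, y to its left, z up, the work surface at z = 0. Lengths are in m, angles in rad, forces in N, time in s.
With the tool pointing down it reaches from about 0.25 to 0.775 m from the base axis. Payload 4 kg.
Tool frame: the origin (TCP) lies at the very end of the fingers, on their centre line; the grasp point (between the pads) lies 19 mm behind it (robot.tcp_to_grasp is the distance from the TCP to the grasp point, in m); z points along the fingers, y is the line along which they close (so a half turn about z gives the same grasp; the last joint's range is limited). The gripper opens to 94 mm and grips with 3 to 60 N. Pads are 16 mm wide; open, the fingers measure 119 mm over their backs; the gripper's body (75 mm by 177 mm) begins 78 mm behind the grasp point.
Start: joints at [-1.243, 0.087, 1.371, -0, 1.684, -0.103], TCP at [0.23, -0.5, 0.206] pointing down, gripper open.
Joint ranges: [-3.1, 3.1], [-0.76, 2.03], [0.27, 2.55], [-1.08, 4.22], [0.17, 2.65], [-2.57, 2.57]. Speed limits (rad/s): [2.79, 2.79, 3.14, 3.14, 3.14, 3.14].

### API

Orientations are given as [roll, pitch, yaw] about the fixed x, y, z axes, in that order (R = Rz(yaw) Ry(pitch) Rx(roll)).
In Python, from bench import robot gives the robot as it stands.
- The arm moves only by the tool inch_along, called as a command line: name --argument value ..., lists and objects as JSON in quotes. Schema: {"type":"object","properties":{"increments":{"type":"object","properties":{"aperture":{"type":"array","items":{"type":"number"},"minItems":1,"maxItems":20},"sx":{"type":"array","items":{"type":"number"},"minItems":1,"maxItems":20},"sy":{"type":"array","items":{"type":"number"},"minItems":1,"maxItems":20},"sz":{"type":"array","items":{"type":"number"},"minItems":1,"maxItems":20},"turn":{"type":"array","items":{"type":"number"},"minItems":1,"maxItems":20}},"additionalProperties":false,"required":["aperture","sx","sy","sz","turn"]},"only":{"type":"string"},"quiet":{"type":"boolean"},"lines":{"type":"string"}},"required":["increments"],"additionalProperties":false}. increments is an object with one list for each field, all of the same length, 1 to 20, a row being the entries at one place: aperture (the finger opening in m), sx, sy, sz (the shift in m), turn (a turn about the tool's z in rad); each row shifts and turns the commanded pose from where the row before left it, along the tool's axes as they then stand; what a row does not reach is not made up. A row lasts 1/12 s, in which the tool goes at most 0.0417 m and 0.125 rad, less where a joint would pass 70% of its speed; a pose out of reach is approached as far as the arm can. The fingers move at their own pace and stop on an object; the grip force is fixed at half the most. Time passes only in rows, so rows that do not move let the fingers close. The tool returns the time, the measured TCP pose, the force, the opening and the grip force at its end. only (a regular expression) keeps the lines of the reply that match it, lines (a string "A,B") keeps lines A to B, and quiet returns only ok. Input that does not fit is refused with a message, and nothing moves.
- robot.get_obs(): the state, without advancing time (a new reading comes with each control period).
- robot.snapshot(name): name is "scene" or "side" or "wrist"; returns a dict with "color" (400x640x3 uint8, blue, green, red), "fx", "fy", "cx", "cy" (pixels), "k1" (the pictures are not rectified: a ray, as slopes to the right and down, at radius r is drawn at 1 + k1 r^2 times it, then the intrinsics apply), "extrinsics" (4x4, takes a point from world to camera coordinates). Camera axes: x right, y down, z forward; pixel columns grow to the right and rows downward; lengths in m; the calibration is good to about 2 mm. A picture is of the moment at which its call begins. There is no depth.
- robot.close_job(): hands the job in; it is judged then, once.
The state is a dict: "time": time; "joint_positions": joint angles; "qvel": joint speeds; "joint_torque": joint torques, N m; "tool_pos": TCP position; "ee_rot": TCP orientation; "wrist_force": force on the tool from outside, world axes, zero at the start; "wrist_torque": the same for the moment, N m; "width": finger opening in m; "finger_force": force on a finger pad.
Only numpy, scipy, OpenCV 4.12 (cv2) and the standard library are available. Lean on these libraries where they do the work, as an engineer would, in place of code of your own. Each camera call takes 0.05 s, during which the arm holds its last target. There are 200 camera calls.

### The job

Take the spring-loaded deburring tool from its stand and lower its cone-shaped blade onto the top inner edge of the chamber's bore, next to the side outlet pipe. Run it one full turn clockwise (seen from above) around the edge with light, steady pressure, the spring always partly compressed and the blade never leaving the edge until it is back beside the outlet. Then stand the tool upright in its stand again, let go, and leave the other things where they are.

Things in the scene. Friction and masses are not known exactly. Their poses are not given: they have to be found in the camera images.
- chamber: Bare steel chamber body fixed to the bench, left or right, any yaw: upright tube, outside diameter 120, bore 72 right through, 70 high; four foot lugs (10 high, reach 85 from the axis); one side outlet pipe (end flange diameter 44) reaching 99 from the axis at height 36. Origin on the bore axis at the bench; z up; +x along the outlet. Edge to deburr: the bore's upper edge, radius 36, height 70.
- bore (a point): Centre of the bore's mouth: on the bore axis at the height of the upper edge (70 above the bench).
- stand: Grey plastic block 90 x 90 x 85 high, fixed to the bench, with an upright round hole of diameter 40 right through its centre. Origin at the centre of its underside, z up.
- stand_hole (a point): Centre of the hole's mouth, on the stand's top face (85 above the bench).
- tool: Loose deburring tool, 0.2 to 0.35 kg, upright in the stand, flange resting on its top. Origin on its axis at the flange's underside, z up. Flange: diameter 60, z 0 to 6. Black handle: 32 x 32 square, sides along x and y, z 6 to 75. Below: neck, diameter 30, to z -30; thin stem; steel blade, a cone pointing down, tip 70 below the origin when not pressed.
- blade_tip (a point): Tip of the blade on the tool's axis. The blade is a 45-degree cone: radius 2 at the tip, 15 at 13 above the tip, then straight for 5. With its axis r mm from the bore axis and its flank resting on the edge (radius 36), the tip is (34 - r) mm below the edge; r from 23 to 32 works, 27 is best.
- blade (a joint): How far the blade is pushed up into the handle against its spring, in m: 0 free, 0.016 bottomed. Force about 0.75 N at 0 plus 0.25 N per mm (4.75 N at the stop); a middle value of about 7 mm is right.
- bottle: Bystander: clear glass bottle with black cap, diameter 70, 200 high. Origin at its base.
- wrench: Bystander: steel wrench 180 long lying on the bench. Origin near its middle.
- blank: Bystander: round aluminium blank cover, diameter 90, 20 high, no hole. Origin at its base.

How it is judged:
On the way, in this order (a step that is already met when the one before it is completed fails the run):
1. the blade is pressed on the bore edge beside the side outlet (x of blade_tip in the frame of chamber above 0.018 m and y of blade_tip in the frame of chamber between -0.0105 and 0.0105 m and value of joint blade between 0.0015 and 0.0155 m and z of blade_tip in the frame of chamber between 0.055 and 0.0685 m), for 0.1 s.
2. the blade, still pressed, has gone 45 degrees clockwise round the edge (x of blade_tip in the frame of chamber above 0.0115 m and y of blade_tip in the frame of chamber below -0.0115 m and value of joint blade between 0.0015 and 0.0155 m and z of blade_tip in the frame of chamber between 0.055 and 0.0685 m), for 0.1 s.
3. the blade, still pressed, has gone 90 degrees clockwise round the edge (x of blade_tip in the frame of chamber between -0.0105 and 0.0105 m and y of blade_tip in the frame of chamber below -0.018 m and value of joint blade between 0.0015 and 0.0155 m and z of blade_tip in the frame of chamber between 0.055 and 0.0685 m), for 0.1 s.
4. the blade, still pressed, has gone 135 degrees clockwise round the edge (x of blade_tip in the frame of chamber below -0.0115 m and y of blade_tip in the frame of chamber below -0.0115 m and value of joint blade between 0.0015 and 0.0155 m and z of blade_tip in the frame of chamber between 0.055 and 0.0685 m), for 0.1 s.
5. the blade, still pressed, has gone 180 degrees clockwise round the edge (x of blade_tip in the frame of chamber below -0.018 m and y of blade_tip in the frame of chamber between -0.0105 and 0.0105 m and value of joint blade between 0.0015 and 0.0155 m and z of blade_tip in the frame of chamber between 0.055 and 0.0685 m), for 0.1 s.
6. the blade, still pressed, has gone 225 degrees clockwise round the edge (x of blade_tip in the frame of chamber below -0.0115 m and y of blade_tip in the frame of chamber above 0.0115 m and value of joint blade between 0.0015 and 0.0155 m and z of blade_tip in the frame of chamber between 0.055 and 0.0685 m), for 0.1 s.
7. the blade, still pressed, has gone 270 degrees clockwise round the edge (x of blade_tip in the frame of chamber between -0.0105 and 0.0105 m and y of blade_tip in the frame of chamber above 0.018 m and value of joint blade between 0.0015 and 0.0155 m and z of blade_tip in the frame of chamber between 0.055 and 0.0685 m), for 0.1 s.
8. the blade, still pressed, has gone 315 degrees clockwise round the edge (x of blade_tip in the frame of chamber above 0.0115 m and y of blade_tip in the frame of chamber above 0.0115 m and value of joint blade between 0.0015 and 0.0155 m and z of blade_tip in the frame of chamber between 0.055 and 0.0685 m), for 0.1 s.
9. the blade, still pressed, is back beside the outlet after a full turn (all of step 1), for 0.1 s.
At the end, for the whole second after the job is handed in: The tool stands at rest in its stand again: flange down on the top (height within 5 mm), its axis within 12 mm of the hole's, within 0.1 rad of upright (horizontal distance between tool and stand_hole below 0.012 m and z of tool in the frame of stand between 0.08 and 0.09 m and angle between tool's own z axis and vertical below 0.1 rad and linear speed of tool below 0.02 m/s); the robot touches nothing.
It fails at once if away from the outlet side, the blade leaves the edge: it is unpressed (under 0.4 mm) while its tip is over or in the ring 14 to 45 mm from the bore axis and lower than 12 mm above the edge (horizontal distance between blade_tip and bore between 0.014 and 0.045 m and x of blade_tip in the frame of chamber below 0.012 m and z of blade_tip in the frame of chamber below 0.082 m and value of joint blade below 0.0004 m).
It fails at once if the tool is pressed on the chamber with more than 20 N (contact force between tool and chamber above 20 N).
It fails at once if a bystander is moved more than 20 mm (distance of any of bottle, wrench, blank from where it was at the start of the episode above 0.02 m).
It also fails if it takes over 72 s, if anything falls off the work surface, if the arm or the gripper's body presses on something with over 40 N, if the wrist force passes 120 N, or if a joint passes its speed limit or range.

## Working session

There is one attempt and no reset: what is moved stays moved. The work goes in short steps, Python scripts to look and compute and a tool call to move; the robot and the scene stay as the last step left them, time stands still between calls to the robot, and variables do not carry over. Pictures are saved under pics/ and viewed, at most 10 in all, crops included, and the job is handed in when it is done.

```bash
ls; mkdir -p pics
```

Run:
```python
from bench import robot
import cv2
for n in ("scene","side","wrist"):
    s=robot.snapshot(n); cv2.imwrite(f"pics/{n}0.png",s["color"]); print(n,s["fx"],s["fy"],s["cx"],s["cy"],s["k1"],s["extrinsics"].tolist() if hasattr(s["extrinsics"],'tolist') else s["extrinsics"])
print(robot.get_obs())
```

```text
bench.py
pics
scene 365.46617227043436 365.46617227043436 329.59643011901875 202.76542403609 -0.08656458978099403 [[-0.49049351249364176, 0.8713000017328244, -0.015887768314952276, 0.3020735621158323], [0.5779052945786521, 0.3115745233725257, -0.7542856135994802, -0.32333563265629156], [-0.6522588325960873, -0.3791538254660808, -0.6563541665403104, 1.593071052764219], [0.0, 0.0, 0.0, 1.0]]
side 415.1615065773 415.1615065773 316.83796412710007 197.25682754079108 0.006476475740660183 [[0.9823221648666832, -0.1871979860404119, -0.00028006079051011803, -0.6592938825370412], [-0.09887236452441064, -0.5175615910939672, -0.8499142632981479, 0.13656209148056075], [0.15895728968809422, 0.8349173093466771, -0.5269209301292942, 0.9841383742631521], [0.0, 0.0, 0.0, 1.0]]
wrist 300.7652459018172 300.7652459018172 322.60753727919916 201.1293366516157 -0.051246260607856337 [[0.4185833771062434, -0.9081740186264845, -0.0028121703642975293, -0.5505894146066315], [-0.8823428221234534, -0.407407036832306, 0.2355645359275109, -0.02525228392386938], [-0.21507928923435615, -0.0961221006394761, -0.9718546399082028, 0.3907610381599566], [0.0, 0.0, 0.0, 1.0]]
{'time': 0.15, 'joint_positions': array([-1.24312138e+00,  8.78257778e-02,  1.37189462e+00,  1.55429720e-06,
        1.68357838e+00, -1.03103146e-01]), 'qvel': array([-0.00152486, -0.00279093, -0.00597617, -0.0011106 , -0.00130182,
        0.00169805]), 'joint_torque': array([ 1.46641058e-03, -3.40644121e+01, -3.02792394e+01,  7.18302839e-02,
        3.05077387e-02, -1.26285827e-04]), 'tool_pos': array([ 0.22952977, -0.4993643 ,  0.20455721]), 'ee_rot': array([-3.13989575e+00, -1.77131596e-04,  4.30778117e-01]), 'wrist_force': array([ 0.0121222 , -0.39888713,  0.19416072]), 'wrist_torque': array([-0.02929218, -0.00726438,  0.03960025]), 'finger_force': 0.0, 'width': 0.09409638893214269}
```
View pics/scene0.png

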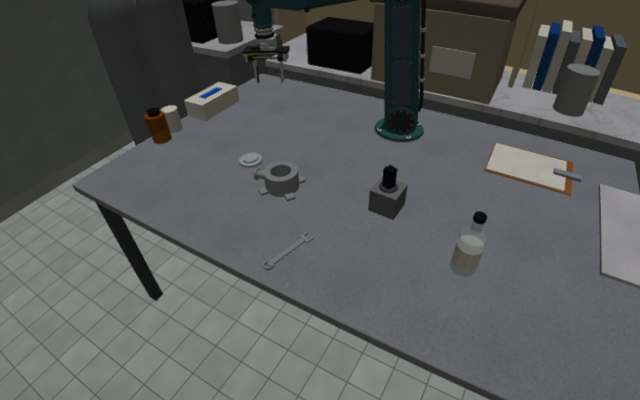

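View pics/side0.png

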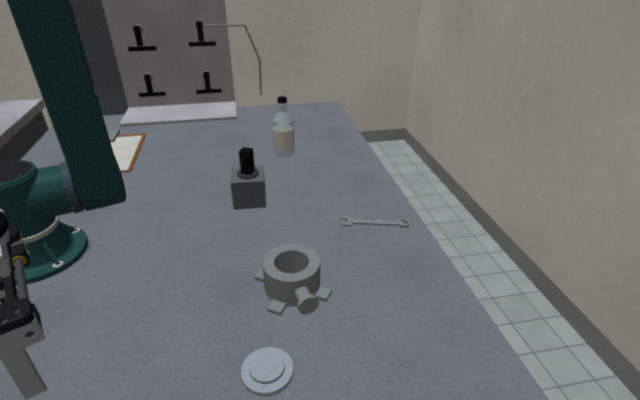

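The scene view shows the chamber at about (282,178), with its outlet towards (260,174), and the stand with the tool at (388,195), handle top (390,172). In the side view the bore is at (292,262), the outlet at (306,296) and the handle top at (247,150).

Create h.py:
```python
import numpy as np, cv2
from bench import robot
from scipy.spatial.transform import Rotation as R
def K(s): return np.array([[s["fx"],0,s["cx"]],[0,s["fy"],s["cy"]],[0,0,1.]]), np.array([s["k1"],0,0,0.])
def ray(s,px):
    k,d=K(s); E=np.array(s["extrinsics"]); n=cv2.undistortPoints(np.array(px,float).reshape(-1,1,2),k,d)[:,0]
    return -E[:3,:3].T@E[:3,3], np.c_[n,np.ones(len(n))]@E[:3,:3]
def plane(s,px,z):
    o,d=ray(s,px); return o+d*((z-o[2])/d[:,2])[:,None]
def tri(rays):
    A=np.zeros((3,3));b=np.zeros(3)
    for o,d in rays:
        d=d/np.linalg.norm(d);P=np.eye(3)-np.outer(d,d);A+=P;b+=P@o
    x=np.linalg.solve(A,b); return x,[np.linalg.norm(np.cross(x-o,d/np.linalg.norm(d))) for o,d in rays]
def proj(s,p):
    k,d=K(s);E=np.array(s["extrinsics"]); return cv2.projectPoints(np.array(p,float).reshape(-1,1,3),cv2.Rodrigues(E[:3,:3])[0],E[:3,3],k,d)[0][:,0]
def tcp():
    o=robot.get_obs(); return o,np.array(o["tool_pos"]),R.from_euler("xyz",o["ee_rot"])
```

Run:
```python
from h import *
a=robot.snapshot("scene");b=robot.snapshot("side");w=robot.snapshot("wrist")
for n,p,q in (("handletop",(390,170),(247,151)),("bore",(283,170),(292,262)),("outlet",(260,174),(306,297)),("standtop",(390,185),(249,172))):
    ra=ray(a,[p]);rb=ray(b,[q]); print(n,tri([(ra[0],ra[1][0]),(rb[0],rb[1][0])]))
o,t,r=tcp();E=np.array(w["extrinsics"]);c=-E[:3,:3].T@E[:3,3]
print("cam in tool",r.inv().apply(c-t),"axis",r.inv().apply(E[2,:3]),r.as_matrix())
c=cv2.resize(a["color"][120:260,220:480],None,fx=3,fy=3,interpolation=cv2.INTER_CUBIC)
d=cv2.resize(b["color"][130:330,220:340],None,fx=2.1,fy=2.1,interpolation=cv2.INTER_CUBIC)
cv2.imwrite("pics/a1.png",c);cv2.imwrite("pics/b1.png",d)
```

```text
handletop (array([0.50952316, 0.15199878, 0.15500616]), [np.float64(0.0007524141073593973), np.float64(0.0007524141073592441)])
bore (array([ 0.57350349, -0.21158684,  0.06808809]), [np.float64(0.005611643526571394), np.float64(0.005611643526571306)])
outlet (array([ 0.59417074, -0.29388696,  0.04078176]), [np.float64(0.0006386194105889125), np.float64(0.0006386194105888566)])
standtop (array([0.50700809, 0.15455361, 0.09301652]), [np.float64(0.004312605201561511), np.float64(0.004312605201561494)])
cam in tool [ 0.06811446  0.00171056 -0.17954816] axis [-2.35708132e-01 -9.21868373e-04  9.71823455e-01] [[ 9.08644651e-01  4.17570174e-01 -2.18393819e-04]
 [ 4.17570228e-01 -9.08644456e-01  5.97607860e-04]
 [ 5.11008854e-05 -6.34207943e-04 -9.99999798e-01]]
```

inch_along --increments '{"aperture":[0.094, 0.094, 0.094, 0.094, 0.094, 0.094, 0.094, 0.094, 0.094, 0.094, 0.094, 0.094, 0.094, 0.094, 0.094], "sx":[0.036, 0.036, 0.036, 0.036, 0.036, 0.036, 0.036, 0.036, 0.036, 0.036, 0.036, 0.036, 0, 0, 0], "sy":[-0.01, -0.01, -0.01, -0.01, -0.01, -0.01, -0.01, -0.01, -0.01, -0.01, -0.01, -0.01, 0, 0, 0], "sz":[-0.008, -0.008, -0.008, -0.008, -0.008, -0.008, -0.008, -0.008, -0.008, -0.008, -0.008, -0.008, 0, 0, 0], "turn":[0, 0, 0, 0, 0, 0, 0, 0, 0, 0, 0, 0, 0, 0, 0]}'

```text
time: 1.55
tool_pos: [0.5718, -0.2105, 0.301]
ee_rot: [-3.141, 0.001, 0.431]
wrist_force: [0.0, 0.4, 0.4]
width: 0.0938
finger_force: 0.0
```

Run:
```python
from h import *
w=robot.snapshot("wrist");cv2.imwrite("pics/w1.png",w["color"]);np.save("w1.npy",w,allow_pickle=True)
print(proj(w,[[.573,-.212,.07],[.594,-.294,.041]]))
```

```text
[[322.92624346 178.35602029]
 [378.87400154 185.36674427]]
```

View pics/w1.png

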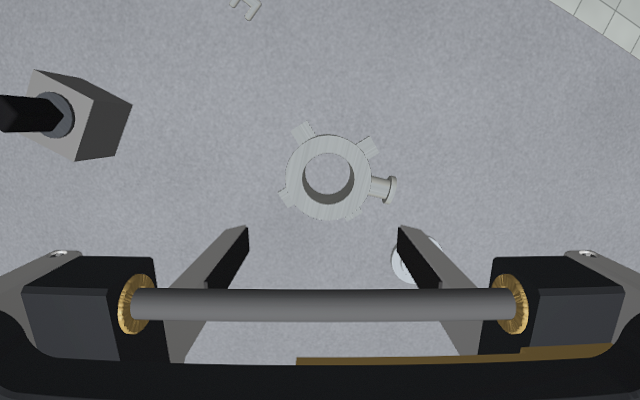

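Bore mouth is at about (328,172), with the outlet flange to the right at (390,188); the stand and tool handle are at the left edge (65,115).

inch_along --increments '{"aperture":[0.094, 0.094, 0.094, 0.094, 0.094, 0.094, 0.094, 0.094], "sx":[0, 0, 0, 0, 0, 0, 0, 0], "sy":[-0.034, -0.034, -0.034, -0.034, -0.034, 0, 0, 0], "sz":[0, 0, 0, 0, 0, 0, 0, 0], "turn":[0, 0, 0, 0, 0, 0, 0, 0]}'

```text
time: 2.27
tool_pos: [0.5007, -0.0571, 0.3016]
ee_rot: [3.14, -0.0, 0.429]
wrist_force: [-0.6, -0.1, -0.0]
width: 0.0938
finger_force: 0.0
```

Run:
```python
from h import *
w=robot.snapshot("wrist");cv2.imwrite("pics/w2.png",w["color"]);np.save("w2.npy",w,allow_pickle=True)
```

inch_along --increments '{"aperture":[0.094, 0.094, 0.094, 0.094, 0.094, 0.094, 0.094, 0.094, 0.094], "sx":[0, 0, 0, 0, 0, 0.02, 0.02, 0, 0], "sy":[-0.04, -0.04, -0.04, -0.04, -0.04, 0, 0, 0, 0], "sz":[0, 0, 0, 0, 0, 0, 0, 0, 0], "turn":[0, 0, 0, 0, 0, 0, 0, 0, 0]}'

```text
time: 3.07
tool_pos: [0.4546, 0.1417, 0.3003]
ee_rot: [-3.141, 0.003, 0.429]
wrist_force: [-0.6, 0.5, -0.3]
width: 0.0938
finger_force: 0.0
```

Run:
```python
from h import *
w=robot.snapshot("wrist");cv2.imwrite("pics/w3.png",w["color"]);np.save("w3.npy",w,allow_pickle=True)
v=[np.load(f"w{i}.npy",allow_pickle=True).item() for i in (1,2,3)]
cv2.imwrite("pics/w23.png",np.vstack([cv2.resize(x["color"][:300],(640,300)) for x in v[1:]]))
```

```text
(no output)
```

View pics/w23.png

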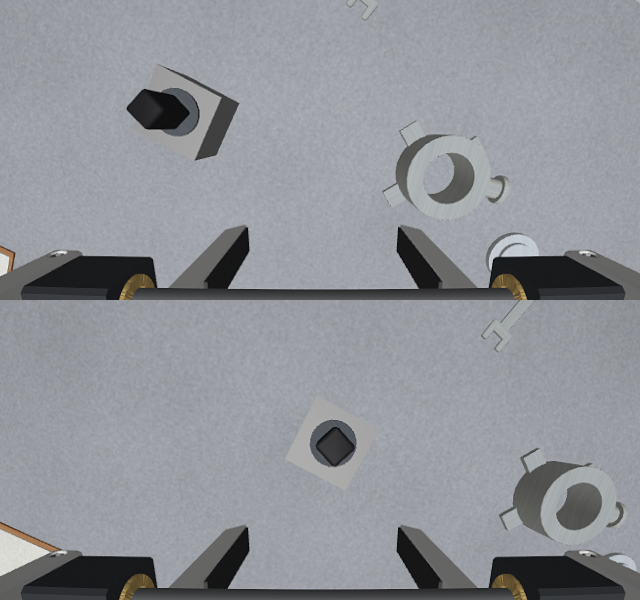

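w2 (top) shows the handle top at (145,108), flange at (180,112) and bore at (450,172). w3 (bottom, offset 300) shows the handle top at (336,145), a diamond at about 45° in the image, the flange circle at (333,143) and the bore at (580,200).

Run:
```python
from h import *
v=[np.load(f"w{i}.npy",allow_pickle=True).item() for i in (1,2,3)]
def row(i,y,x0,x1,st): print(i+1,y,[tuple(int(k) for k in v[i]["color"][y,x]) for x in range(x0,x1,st)])
row(0,172,276,384,6); row(1,172,396,496,6); row(2,145,286,384,5); row(2,200,530,620,6)
im=v[2]["color"][105:190,290:380]
big=cv2.resize(im,None,fx=6,fy=6,interpolation=cv2.INTER_CUBIC)
cv2.imwrite("pics/t3.png",cv2.convertScaleAbs(big,alpha=1.7))
```

```text
1 172 [(163, 158, 155), (164, 158, 155), (177, 175, 170), (175, 174, 168), (174, 172, 167), (169, 163, 159), (167, 161, 158), (168, 162, 160), (163, 157, 155), (168, 162, 159), (167, 161, 158), (164, 158, 155), (169, 163, 160), (174, 173, 168), (175, 173, 168), (174, 173, 167), (163, 158, 154), (168, 163, 159)]
2 172 [(84, 88, 86), (88, 90, 90), (167, 167, 162), (179, 177, 172), (179, 177, 172), (167, 161, 158), (176, 170, 166), (167, 161, 158), (167, 161, 158), (177, 171, 168), (91, 93, 92), (93, 96, 94), (94, 98, 97), (158, 159, 155), (178, 177, 171), (177, 175, 170), (168, 163, 160)]
3 145 [(160, 154, 151), (168, 164, 162), (172, 173, 173), (172, 172, 173), (172, 173, 173), (92, 86, 82), (32, 29, 28), (61, 60, 60), (59, 57, 57), (58, 57, 57), (57, 54, 55), (53, 52, 51), (47, 45, 45), (33, 31, 31), (155, 154, 154), (166, 166, 166), (166, 166, 166), (160, 154, 151), (164, 158, 156), (176, 170, 167)]
3 200 [(85, 87, 86), (83, 87, 85), (94, 97, 97), (176, 174, 169), (173, 171, 166), (165, 159, 156), (79, 81, 81), (82, 85, 84), (87, 89, 88), (87, 90, 88), (90, 93, 92), (91, 94, 93), (158, 159, 154), (171, 170, 164), (174, 172, 167)]
```

View pics/t3.png

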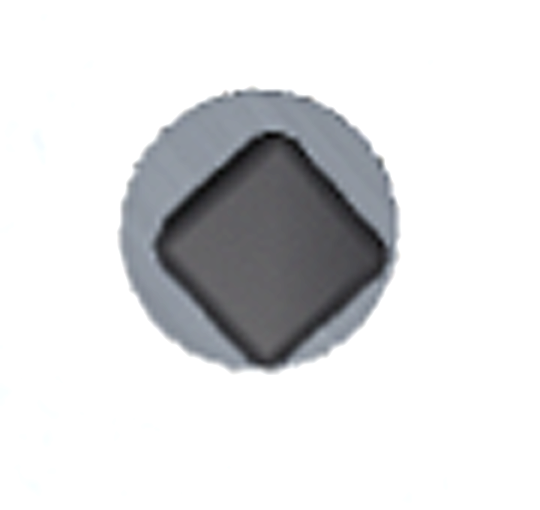

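The crop shows the flange circle centred at about (258,230)/6+(290,105) = (333,143) and the handle's diamond corners at (270,130), (388,255), (270,368) and (155,248) in crop pixels.

Create m.py:
```python
from h import *
from scipy.optimize import least_squares
def circ(p):
    f=least_squares(lambda q:np.hypot(p[:,0]-q[0],p[:,1]-q[1])-q[2],[*p.mean(0)[:2],.03],loss="soft_l1",f_scale=.001); return f.x,np.sqrt(np.mean(f.fun**2))
def comp(m,px):
    n,l,st,c=cv2.connectedComponentsWithStats(m.astype(np.uint8)); return (l==l[px[1],px[0]]).astype(np.uint8)
```

Run:
```python
from m import *
v=[np.load(f"w{i}.npy",allow_pickle=True).item() for i in (1,2,3)]
ri=[];ro=[];
for s,(x,y) in zip(v,((296,172),(416,172),(550,200))):
    c=cv2.GaussianBlur(s["color"],(3,3),0).astype(int); m=((c[...,0]-c[...,1]<=3)&(c[...,1]>140))
    k=comp(cv2.morphologyEx(m.astype(np.uint8),cv2.MORPH_OPEN,np.ones((3,3))),(x,y))
    cs,hi=cv2.findContours(k,cv2.RETR_CCOMP,cv2.CHAIN_APPROX_NONE)
    holes=[c for c,h in zip(cs,hi[0]) if h[3]>=0]; h=max(holes,key=cv2.contourArea)
    p=plane(s,h[:,0].astype(float),.07)[:,:2]; q,e=circ(p); print("bore",q,e,len(p))
    o,d=ray(s,proj(s,[[q[0],q[1],.07]]));ri.append((o,d[0]))
print("bore tri",tri(ri))
rh=[];rf=[]
for i,(x,y),(fx,fy) in ((1,(145,108),(190,112)),(2,(336,145),(320,130))):
    s=v[i];c=s["color"].astype(int).mean(2)
    k=comp(c<75,(x,y)); t=comp((c>42)&(c<75)&(k>0),(x,y)); print("dark",k.sum(),"top",t.sum(),[round(a) for a in c[y-2:y+3:2,x-20:x+40:4].ravel()])
    cc=max(cv2.findContours(t,cv2.RETR_EXTERNAL,cv2.CHAIN_APPROX_NONE)[0],key=cv2.contourArea)
    b=cv2.boxPoints(cv2.minAreaRect(cc)); w=plane(s,b,.16); print(w[:,:2].round(4).tolist(),w.mean(0),np.linalg.norm(np.diff(w,axis=0),axis=1)); e=w[1]-w[0]; print("yaw deg mod 90",np.degrees(np.arctan2(e[1],e[0]))%90)
    o,d=ray(s,proj(s,[w.mean(0)]));rh.append((o,d[0]))
    g=comp(c<145,(fx,fy)) if i==2 else comp((c<140)&(c>85),(fx,fy))
    cc=max(cv2.findContours(g,cv2.RETR_EXTERNAL,cv2.CHAIN_APPROX_NONE)[0],key=cv2.contourArea); print("flange area",g.sum(), circ(plane(s,cv2.convexHull(cc)[:,0].astype(float),.091)[:,:2]))
print("handle tri",tri(rh))
```

```text
bore [ 0.5749485  -0.21854165  0.03679607] 0.0005138720429280303 151
bore [ 0.57541143 -0.21823037  0.03684722] 0.00046670983302380336 149
bore [ 0.57549046 -0.21798531  0.03702162] 0.0004799596521828173 137
bore tri (array([ 0.57529195, -0.2184287 ,  0.06967733]), [np.float64(0.0004092209930350431), np.float64(0.00013754624610947134), np.float64(0.00027192787828140256)])
dark 1791 top 255783 [162, 32, 36, 37, 37, 39, 43, 45, 44, 24, 15, 16, 15, 15, 17, 158, 37, 37, 38, 38, 40, 42, 46, 48, 33, 15, 16, 17, 14, 16, 161, 33, 35, 37, 38, 40, 41, 46, 48, 37, 14, 16, 15, 16, 16]
[[0.548, 0.3304], [0.823, -0.2707], [0.4139, -0.6134], [0.0181, 0.2465]] [ 0.45072269 -0.07677465  0.16      ] [0.66100215 0.53367665 0.94658887]
yaw deg mod 90 24.583054249339682
flange area 701 (array([0.50484211, 0.1488311 , 0.03000263]), np.float64(0.0006942285961228202))
dark 962 top 630 [69, 45, 58, 57, 57, 56, 53, 48, 39, 42, 128, 166, 166, 166, 160, 30, 59, 59, 57, 57, 55, 52, 50, 47, 27, 154, 167, 166, 166, 157, 41, 60, 59, 59, 58, 56, 53, 49, 45, 36, 133, 167, 166, 166, 160]
[[0.4979, 0.1668], [0.5222, 0.156], [0.5121, 0.1318], [0.4874, 0.1425]] [0.50491446 0.14927409 0.16      ] [0.0266231  0.02621682 0.02698831]
yaw deg mod 90 65.8892580223481
flange area 1759 (array([0.50505903, 0.14909025, 0.02988128]), np.float64(0.00019639835631447578))
handle tri (array([0.54499396, 0.07144619, 0.50040156]), [np.float64(0.10185862603096014), np.float64(0.10185862603096017)])
```

Run:
```python
from m import *
v=[np.load(f"w{i}.npy",allow_pickle=True).item() for i in (1,2,3)]
rh=[]
for i,(x,y),lo in ((1,(145,108),25),(2,(336,145),0)):
    s=v[i];c=s["color"].astype(int).mean(2); t=comp((c<75)&(c>lo),(x,y))
    cc=max(cv2.findContours(t,cv2.RETR_EXTERNAL,cv2.CHAIN_APPROX_NONE)[0],key=cv2.contourArea)
    b=cv2.boxPoints(cv2.minAreaRect(cc)); w=plane(s,b,.16); e=w[1]-w[0]
    print(t.sum(),w.mean(0),np.linalg.norm(np.diff(w,axis=0),axis=1),np.degrees(np.arctan2(e[1],e[0]))%90)
    o,d=ray(s,proj(s,[w.mean(0)]));rh.append((o,d[0]))
print("handle tri",tri(rh))
B=np.array([.5753,-.2183])
rr=[]
for s,p in ((v[0],(391,188)),(v[1],(500,188))):
    q=plane(s,[p],.036)[0,:2]-B; print("outlet deg",np.degrees(np.arctan2(q[1],q[0])),np.hypot(*q))
a=robot.snapshot("scene");b=robot.snapshot("side")
print("bottle cap",tri([(ray(a,[(480,216)])[0],ray(a,[(480,216)])[1][0]),(ray(b,[(282,99)])[0],ray(b,[(282,99)])[1][0])]))
o,t,r=tcp(); print(o["joint_positions"],t,"to tool in tool axes",r.inv().apply(np.array([.505,.1491,.20])-t))
```

```text
794 [0.50512705 0.14786651 0.16      ] [0.02956004 0.03011507 0.02980783] 63.48843054823016
962 [0.50515874 0.14978338 0.16      ] [0.03213581 0.03326492 0.0327001 ] 65.33556964644904
handle tri (array([0.50481733, 0.14955559, 0.15703442]), [np.float64(0.00023078728380674786), np.float64(0.00023078728380658236)])
outlet deg -76.82139727842701 0.09806265961582449
outlet deg -76.9478081771443 0.09856818114089233
bottle cap (array([0.63838697, 0.43787776, 0.19648309]), [np.float64(0.001744910923806591), np.float64(0.0017449109238065518)])
[ 1.82948504e-01 -7.77494704e-02  1.34805555e+00 -2.86399902e-04
  1.87196759e+00  1.32488517e+00] [0.45393926 0.14144969 0.30135596] to tool in tool axes [0.04969286 0.01426099 0.10132128]
```

inch_along --increments '{"aperture":[0.094, 0.094, 0.094, 0.094, 0.094, 0.094, 0.094, 0.094, 0.094, 0.094, 0.094], "sx":[0.025, 0.025, 0, 0, 0, 0, 0, 0, 0, 0, 0], "sy":[0.007, 0.007, 0, 0, 0, 0, 0, 0, 0, 0, 0], "sz":[0, 0, 0.016, 0.016, 0.016, 0.016, 0.016, 0.016, 0, 0, 0], "turn":[0, 0, -0.119, -0.119, -0.119, -0.119, -0.119, -0.119, 0, 0, 0]}'

```text
time: 4.13
tool_pos: [0.5056, 0.1503, 0.2068]
ee_rot: [3.14, -0.001, 1.141]
wrist_force: [-0.7, 0.0, -0.3]
width: 0.0938
finger_force: 0.0
```

Run:
```python
from m import *
o,t,r=tcp(); print(t,o["ee_rot"],"to tool",r.inv().apply(np.array([.505,.1494,.113])-t),o["joint_positions"])
```

```text
[0.50561082 0.15027991 0.20678808] [ 3.13999797e+00 -9.33384867e-04  1.14141720e+00] to tool [-0.00114187 -0.00033862  0.09378663] [ 1.81497529e-01  3.52763856e-02  1.42290913e+00 -1.51033807e-04
  1.68156548e+00  6.10860565e-01]
```

inch_along --increments '{"aperture":[0.094, 0.094, 0.094, 0.094, 0.094, 0.094, 0.094, 0.094, 0, 0, 0, 0, 0, 0, 0, 0, 0, 0], "sx":[-0.001, 0, 0, 0, 0, 0, 0, 0, 0, 0, 0, 0, 0, 0, 0, 0, 0, 0], "sy":[0, 0, 0, 0, 0, 0, 0, 0, 0, 0, 0, 0, 0, 0, 0, 0, 0, 0], "sz":[0.018, 0.018, 0.018, 0.018, 0.014, 0.008, 0, 0, 0, 0, 0, 0, 0, 0, 0, 0, 0, 0], "turn":[0, 0, 0, 0, 0, 0, 0, 0, 0, 0, 0, 0, 0, 0, 0, 0, 0, 0]}'

```text
time: 5.63
tool_pos: [0.5046, 0.1499, 0.1114]
ee_rot: [-3.141, 0.0, 1.145]
wrist_force: [-0.0, 1.2, 2.3]
width: 0.0321
finger_force: 29.9
```

inch_along --increments '{"aperture":[0, 0, 0, 0, 0, 0, 0, 0], "sx":[0, 0, 0, 0, 0, 0, 0, 0], "sy":[0, 0, 0, 0, 0, 0, 0, 0], "sz":[-0.01, -0.02, -0.02, -0.02, -0.02, -0.01, 0, 0], "turn":[0, 0, 0, 0, 0, 0, 0, 0]}'

```text
time: 6.3
tool_pos: [0.5048, 0.1498, 0.2114]
ee_rot: [3.141, -0.0, 1.145]
wrist_force: [-0.8, -0.6, -3.7]
width: 0.0319
finger_force: 29.9
```

inch_along --increments '{"aperture":[0, 0, 0, 0, 0, 0, 0, 0, 0, 0, 0, 0, 0, 0, 0, 0, 0, 0, 0, 0], "sx":[-0.0205, -0.0205, -0.0205, -0.0205, -0.0205, -0.0205, -0.0205, -0.0205, -0.0205, -0.0205, -0.0205, -0.0205, -0.0205, -0.0205, -0.0205, -0.0205, 0, 0, 0, 0], "sy":[0.0146, 0.0146, 0.0146, 0.0146, 0.0146, 0.0146, 0.0146, 0.0146, 0.0146, 0.0146, 0.0146, 0.0146, 0.0146, 0.0146, 0.0146, 0.0146, 0, 0, 0, 0], "sz":[0, 0, 0, 0, 0, 0, 0, 0, 0, 0, 0, 0, 0, 0, 0, 0, 0, 0, 0, 0], "turn":[0, 0, 0, 0, 0, 0, 0, 0, 0, 0, 0, 0, 0, 0, 0, 0, 0, 0, 0, 0]}'

```text
time: 7.97
tool_pos: [0.5816, -0.2442, 0.2105]
ee_rot: [-3.14, -0.0, 1.146]
wrist_force: [-0.9, -0.2, -3.7]
width: 0.0321
finger_force: 29.9
```

Run:
```python
from m import *
o,t,r=tcp(); print(t,o["ee_rot"],"to start",r.inv().apply(np.array([.5814,-.2446,.2114])-t),o["wrist_force"])
a=robot.snapshot("scene");b=robot.snapshot("side")
tip=t+[0,0,-.0964]
pa=proj(a,[tip,t])[0];pb=proj(b,[tip,t])[0];print(pa,pb)
f=lambda s,p:cv2.resize(s["color"][int(p[1])-70:int(p[1])+50,int(p[0])-50:int(p[0])+50],None,fx=4,fy=4,interpolation=cv2.INTER_CUBIC)
cv2.imwrite("pics/g.png",np.hstack([f(a,pa),f(b,pb)]))
```

```text
[ 0.5816132  -0.24423117  0.21049327] [-3.13957026e+00 -4.92993130e-04  1.14580464e+00] to start [-4.23476486e-04 -4.39995557e-05 -9.06854723e-04] [-0.91415927 -0.16524982 -3.68582006]
[271.09408643 158.58938493] [295.23563737 252.69600753]
```

View pics/g.png

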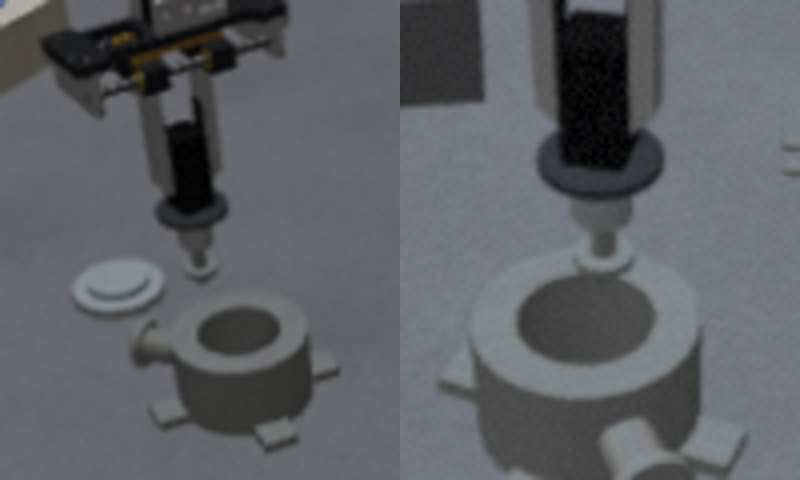

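The tool hangs upright in both views. The blade tip is in crop pixels at about (200,280) for scene and (603,278) for side, matching the prediction; it sits above the outlet side of the bore.

inch_along --increments '{"aperture":[0, 0, 0, 0, 0, 0, 0, 0, 0, 0, 0], "sx":[0, 0, 0, 0, 0, 0, 0, 0, 0, 0, 0], "sy":[0, 0, 0, 0, 0, 0, 0, 0, 0, 0, 0], "sz":[0.014, 0.014, 0.014, 0.004, 0.004, 0.004, 0.004, 0, 0, 0, 0], "turn":[0, 0, 0, 0, 0, 0, 0, 0, 0, 0, 0]}'

```text
time: 8.98
tool_pos: [0.582, -0.2451, 0.1542]
ee_rot: [3.141, -0.0, 1.145]
wrist_force: [-1.3, 2.1, -0.7]
width: 0.0318
finger_force: 29.9
```

Run:
```python
from m import *
o,t,r=tcp();B=np.array([.5753,-.2183]);print(t,o["wrist_force"],o["ee_rot"])
C=R.from_euler("z",-76.9,degrees=True);q=C.inv().apply([*(t[:2]-B),0]);print("in chamber mm",q*1e3,"press",(.0697+.0964-.034+np.hypot(*q[:2])-t[2])*1e3)
# targets every 20 deg, tool-axis steps
pts=np.array([C.apply([.027*np.cos(a),-.027*np.sin(a),0])+[*B,t[2]] for a in np.radians(np.arange(0,381,10))])
d=r.inv().apply(np.diff(np.vstack([t,pts]),axis=0))
print((d[:,:2]*1e3).round(1).tolist())
```

```text
[ 0.58198142 -0.24508039  0.15416447] [-1.28025973  2.06639527 -0.72655809] [ 3.14145991e+00 -4.65509865e-04  1.14497955e+00]
in chamber mm [27.59780985  0.43773444  0.        ] press 5.536810374790813
[[0.2, -0.7], [-2.5, -4.0], [-1.8, -4.3], [-1.0, -4.6], [-0.2, -4.7], [0.6, -4.7], [1.4, -4.5], [2.2, -4.2], [2.9, -3.7], [3.5, -3.2], [4.0, -2.5], [4.3, -1.8], [4.6, -1.0], [4.7, -0.2], [4.7, 0.6], [4.5, 1.4], [4.2, 2.2], [3.7, 2.9], [3.2, 3.5], [2.5, 4.0], [1.8, 4.3], [1.0, 4.6], [0.2, 4.7], [-0.6, 4.7], [-1.4, 4.5], [-2.2, 4.2], [-2.9, 3.7], [-3.5, 3.2], [-4.0, 2.5], [-4.3, 1.8], [-4.6, 1.0], [-4.7, 0.2], [-4.7, -0.6], [-4.5, -1.4], [-4.2, -2.2], [-3.7, -2.9], [-3.2, -3.5], [-2.5, -4.0], [-1.8, -4.3]]
```

Create c.py:
```python
from m import *
o,t,r=tcp();B=np.array([.5753,-.2183]);C=R.from_euler("z",-76.9,degrees=True);q=C.inv().apply([*(t[:2]-B),0])
rr=np.hypot(*q[:2]);print("ang cw",np.degrees(np.arctan2(-q[1],q[0])),"r",rr*1e3,"press",(.0697+.0964-.034+rr-t[2])*1e3,o["wrist_force"].round(2),o["ee_rot"])
```

```text
(no output)
```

inch_along --increments '{"aperture":[0, 0, 0, 0, 0, 0, 0, 0, 0, 0, 0, 0, 0, 0, 0, 0, 0, 0, 0, 0], "sx":[-0.0012, -0.0012, -0.0009, -0.0009, -0.0005, -0.0005, -0.0001, -0.0001, 0.0003, 0.0003, 0.0007, 0.0007, 0.0011, 0.0011, 0.0014, 0.0014, 0.0017, 0.0017, 0, 0], "sy":[-0.0022, -0.0022, -0.0022, -0.0022, -0.0023, -0.0023, -0.0024, -0.0024, -0.0024, -0.0024, -0.0022, -0.0022, -0.0021, -0.0021, -0.0019, -0.0019, -0.0016, -0.0016, 0, 0], "sz":[0, 0, 0, 0, 0, 0, 0, 0, 0, 0, 0, 0, 0, 0, 0, 0, 0, 0, 0, 0], "turn":[0, 0, 0, 0, 0, 0, 0, 0, 0, 0, 0, 0, 0, 0, 0, 0, 0, 0, 0, 0]}'

```text
time: 10.65
tool_pos: [0.5487, -0.2245, 0.1534]
ee_rot: [-3.141, -0.0, 1.145]
wrist_force: [1.8, -1.4, 0.6]
width: 0.0319
finger_force: 29.9
```

```bash
python3 c.py
```

```text
ang cw 90.01244119209477 r 27.33845144585543 press 5.993836860882867 [ 1.8  -1.35  0.56] [-3.14086769e+00 -2.97106313e-04  1.14501655e+00]
```

Run:
```python
from m import *
F=[];T=[]
for i in range(10):
    robot.snapshot("side"); o=robot.get_obs(); F.append(o["wrist_force"]);T.append(o["tool_pos"])
print(np.mean(F,0),np.std(F,0),np.mean(T,0),np.std(T,0))
```

```text
[ 2.07750785  0.29140638 -0.13770712] [0.73807472 0.3407157  0.5173287 ] [ 0.54870506 -0.22459933  0.15329433] [1.15862429e-05 3.58494662e-05 3.22098832e-05]
```

inch_along --increments '{"aperture":[0, 0, 0, 0, 0, 0, 0, 0, 0, 0, 0, 0, 0, 0, 0, 0, 0, 0, 0, 0], "sx":[0.002, 0.002, 0.0022, 0.0022, 0.0023, 0.0023, 0.0024, 0.0024, 0.0024, 0.0024, 0.0022, 0.0022, 0.0021, 0.0021, 0.0019, 0.0019, 0.0016, 0.0016, 0, 0], "sy":[-0.0012, -0.0012, -0.0009, -0.0009, -0.0005, -0.0005, -0.0001, -0.0001, 0.0003, 0.0003, 0.0007, 0.0007, 0.0011, 0.0011, 0.0014, 0.0014, 0.0017, 0.0017, 0, 0], "sz":[0, 0, 0, 0, 0, 0, 0, 0, 0, 0, 0, 0, 0, 0, 0, 0, 0, 0, 0, 0], "turn":[0, 0, 0, 0, 0, 0, 0, 0, 0, 0, 0, 0, 0, 0, 0, 0, 0, 0, 0, 0]}'

```text
time: 12.82
tool_pos: [0.5697, -0.192, 0.1535]
ee_rot: [3.141, -0.001, 1.145]
wrist_force: [0.2, -2.8, -0.2]
width: 0.0318
finger_force: 29.9
```

```bash
python3 c.py
```

```text
ang cw -178.85477645230486 r 26.852510692003808 press 5.420936088203682 [ 0.23 -2.84 -0.25] [ 3.14081427e+00 -6.07432328e-04  1.14493460e+00]
```

inch_along --increments '{"aperture":[0, 0, 0, 0, 0, 0, 0, 0, 0, 0, 0, 0, 0, 0, 0, 0, 0, 0, 0, 0], "sx":[0.0012, 0.0012, 0.0009, 0.0009, 0.0005, 0.0005, 0.0001, 0.0001, -0.0003, -0.0003, -0.0007, -0.0007, -0.0011, -0.0011, -0.0014, -0.0014, -0.0017, -0.0017, 0, 0], "sy":[0.002, 0.002, 0.0022, 0.0022, 0.0023, 0.0023, 0.0024, 0.0024, 0.0024, 0.0024, 0.0022, 0.0022, 0.0021, 0.0021, 0.0019, 0.0019, 0.0016, 0.0016, 0, 0], "sz":[0, 0, 0, 0, 0, 0, 0, 0, 0, 0, 0, 0, 0, 0, 0, 0, 0, 0, 0, 0], "turn":[0, 0, 0, 0, 0, 0, 0, 0, 0, 0, 0, 0, 0, 0, 0, 0, 0, 0, 0, 0]}'

```text
time: 14.48
tool_pos: [0.6022, -0.2131, 0.1536]
ee_rot: [3.14, 0.001, 1.144]
wrist_force: [-2.3, -0.4, -0.4]
width: 0.0321
finger_force: 29.9
```

```bash
python3 c.py
```

```text
ang cw -87.81095330201589 r 27.397956755257734 press 5.871555498831143 [-2.27 -0.35 -0.39] [3.14047671e+00 7.05488811e-04 1.14438541e+00]
```

inch_along --increments '{"aperture":[0, 0, 0, 0, 0, 0, 0, 0, 0, 0, 0, 0, 0, 0, 0, 0, 0, 0, 0, 0], "sx":[-0.002, -0.002, -0.0022, -0.0022, -0.0023, -0.0023, -0.0024, -0.0024, -0.0024, -0.0024, -0.0022, -0.0022, -0.0021, -0.0021, -0.0019, -0.0019, -0.0016, -0.0016, 0, 0], "sy":[0.0012, 0.0012, 0.0009, 0.0009, 0.0005, 0.0005, 0.0001, 0.0001, -0.0003, -0.0003, -0.0007, -0.0007, -0.0011, -0.0011, -0.0014, -0.0014, -0.0017, -0.0017, 0, 0], "sz":[0, 0, 0, 0, 0, 0, 0, 0, 0, 0, 0, 0, 0, 0, 0, 0, 0, 0, 0, 0], "turn":[0, 0, 0, 0, 0, 0, 0, 0, 0, 0, 0, 0, 0, 0, 0, 0, 0, 0, 0, 0]}'

```text
time: 16.15
tool_pos: [0.5811, -0.2455, 0.1536]
ee_rot: [-3.141, 0.001, 1.144]
wrist_force: [0.6, 2.5, 0.3]
width: 0.0319
finger_force: 29.9
```

inch_along --increments '{"aperture":[0, 0, 0], "sx":[0, 0, 0], "sy":[0, 0, 0], "sz":[0, 0, 0], "turn":[0, 0, 0]}'

```text
time: 16.4
tool_pos: [0.5812, -0.2455, 0.1533]
ee_rot: [-3.141, 0.001, 1.145]
wrist_force: [0.2, 2.8, 0.1]
width: 0.032
finger_force: 29.9
```

```bash
python3 c.py
```

```text
ang cw 0.7901080323460445 r 27.792815257104962 press 6.591874849822322 [0.18 2.76 0.15] [-3.14076929e+00  8.49187968e-04  1.14460896e+00]
```

inch_along --increments '{"aperture":[0, 0, 0, 0, 0, 0], "sx":[0, 0, 0, 0, 0, 0], "sy":[0, 0, 0, 0, 0, 0], "sz":[-0.01, -0.015, -0.02, -0.015, 0, 0], "turn":[0, 0, 0, 0, 0, 0]}'

```text
time: 16.9
tool_pos: [0.582, -0.2464, 0.2146]
ee_rot: [3.139, 0.002, 1.144]
wrist_force: [1.4, 0.6, -2.5]
width: 0.0318
finger_force: 29.9
```

inch_along --increments '{"aperture":[0, 0, 0, 0, 0, 0, 0, 0, 0, 0, 0, 0, 0, 0, 0, 0, 0, 0, 0, 0], "sx":[0.0205, 0.0205, 0.0205, 0.0205, 0.0205, 0.0205, 0.0205, 0.0205, 0.0205, 0.0205, 0.0205, 0.0205, 0.0205, 0.0205, 0.0205, 0.0205, 0, 0, 0, 0], "sy":[-0.0146, -0.0146, -0.0146, -0.0146, -0.0146, -0.0146, -0.0146, -0.0146, -0.0146, -0.0146, -0.0146, -0.0146, -0.0146, -0.0146, -0.0146, -0.0146, 0, 0, 0, 0], "sz":[0, 0, 0, 0, 0, 0, 0, 0, 0, 0, 0, 0, 0, 0, 0, 0, 0, 0, 0, 0], "turn":[0, 0, 0, 0, 0, 0, 0, 0, 0, 0, 0, 0, 0, 0, 0, 0, 0, 0, 0, 0]}'

```text
time: 18.57
tool_pos: [0.5044, 0.1488, 0.2126]
ee_rot: [-3.141, 0.002, 1.143]
wrist_force: [-0.4, 0.4, -2.2]
width: 0.0317
finger_force: 29.9
```

Run:
```python
from m import *
o,t,r=tcp(); print(t,o["ee_rot"],"to place",r.inv().apply(np.array([.5047,.1498,.1114])-t),o["wrist_force"])
s=robot.snapshot("side");tip=t+[0,0,-.0964];p=proj(s,[tip])[0];print(p)
a=robot.snapshot("scene");pa=proj(a,[tip])[0];print(pa)
f=lambda s,p:cv2.resize(s["color"][int(p[1])-70:int(p[1])+50,int(p[0])-50:int(p[0])+50],None,fx=4,fy=4,interpolation=cv2.INTER_CUBIC)
cv2.imwrite("pics/p.png",np.hstack([f(a,pa),f(s,p)]))
```

```text
[0.50442753 0.14880473 0.21260106] [-3.14106238e+00  1.58513193e-03  1.14341228e+00] to place [ 0.0011791  -0.00011091  0.10119939] [-0.40620944  0.40513294 -2.19454965]
[246.23499485 164.44084521]
[388.38350671 179.21054088]
```

View pics/p.png

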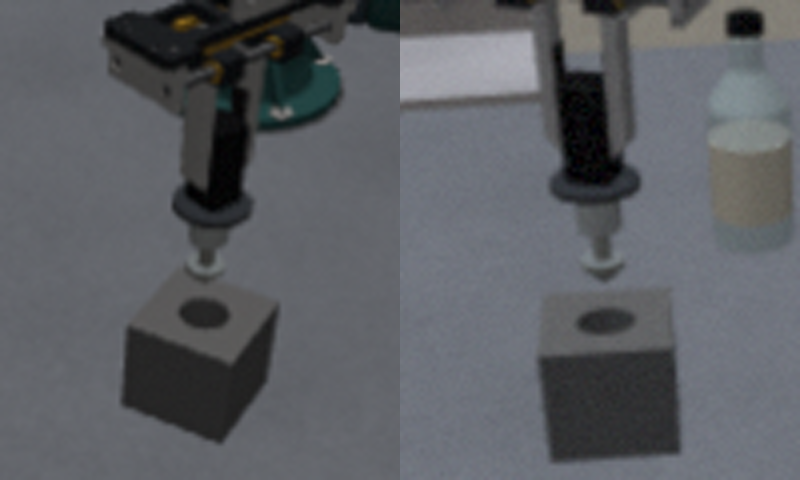

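The tool hangs upright over the stand. The tip is at (204,276) in the scene crop and (603,278) in the side crop, with the hole directly below at (204,313) and (606,321).

inch_along --increments '{"aperture":[0, 0, 0, 0, 0, 0, 0, 0, 0, 0, 0], "sx":[0.001, 0, 0, 0, 0, 0, 0, 0, 0, 0, 0], "sy":[0, 0, 0, 0, 0, 0, 0, 0, 0, 0, 0], "sz":[0.01, 0.02, 0.02, 0.02, 0.015, 0.008, 0.004, 0.003, 0, 0, 0], "turn":[0, 0, 0, 0, 0, 0, 0, 0, 0, 0, 0]}'

```text
time: 19.58
tool_pos: [0.5056, 0.151, 0.1147]
ee_rot: [3.14, -0.001, 1.145]
wrist_force: [-0.2, 0.3, -2.5]
width: 0.032
finger_force: 29.9
```

inch_along --increments '{"aperture":[0, 0, 0, 0, 0, 0], "sx":[-0.001, 0, 0, 0, 0, 0], "sy":[0, 0, 0, 0, 0, 0], "sz":[0.0015, 0.0015, 0.0005, 0, 0, 0], "turn":[0, 0, 0, 0, 0, 0]}'

```text
time: 20.08
tool_pos: [0.505, 0.15, 0.1114]
ee_rot: [3.14, -0.001, 1.145]
wrist_force: [-1.2, -1.4, 6.2]
width: 0.0318
finger_force: 29.9
```

Seated (the force has reversed). Open, then rise straight up.

inch_along --increments '{"aperture":[0.094, 0.094, 0.094, 0.094, 0.094, 0.094, 0.094, 0.094], "sx":[0, 0, 0, 0, 0, 0, 0, 0], "sy":[0, 0, 0, 0, 0, 0, 0, 0], "sz":[0, 0, 0, 0, 0, 0, 0, 0], "turn":[0, 0, 0, 0, 0, 0, 0, 0]}'

```text
time: 20.75
tool_pos: [0.5044, 0.15, 0.1099]
ee_rot: [3.142, 0.0, 1.145]
wrist_force: [-0.2, 0.0, 0.6]
width: 0.0817
finger_force: 0.0
```

inch_along --increments '{"aperture":[0.094, 0.094, 0.094, 0.094, 0.094, 0.094, 0.094, 0.094, 0.094, 0.094, 0.094, 0.094], "sx":[0, 0, 0, 0, 0, 0, -0.04, -0.04, 0, 0, 0, 0], "sy":[0, 0, 0, 0, 0, 0, 0, 0, 0, 0, 0, 0], "sz":[-0.01, -0.02, -0.03, -0.03, -0.03, -0.03, -0.03, 0, 0, 0, 0, 0], "turn":[0, 0, 0, 0, 0, 0, 0, 0, 0, 0, 0, 0]}'

```text
time: 21.75
tool_pos: [0.4741, 0.0839, 0.2844]
ee_rot: [-3.14, 0.0, 1.146]
wrist_force: [-0.6, -0.2, -0.5]
width: 0.094
finger_force: 0.0
```

Run:
```python
from m import *
a=robot.snapshot("scene");b=robot.snapshot("side")
f=lambda s,x,y:cv2.resize(s["color"][y-60:y+60,x-50:x+50],None,fx=4,fy=4,interpolation=cv2.INTER_CUBIC)
cv2.imwrite("pics/e.png",np.hstack([f(a,388,185),f(b,248,175)]))
```

```text
(no output)
```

View pics/e.png

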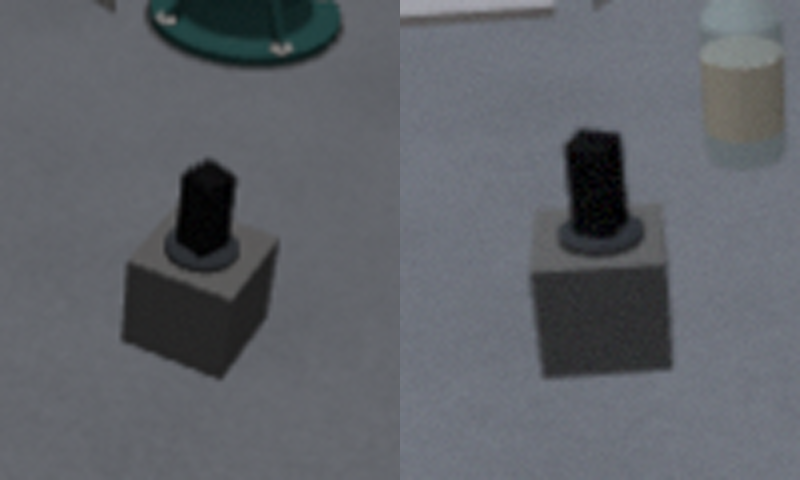

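The tool stands flat in its stand, with the flange at (202,248) in the scene crop and (601,235) in the side crop. The gripper is clear.

```bash
python3 -c "
from bench import robot
print(robot.close_job())"
```

```text
the job is handed in; nothing more can be done
None
```

I ran the blade one full clockwise turn around the bore edge, with the spring compressed an estimated 5.5–6.6 mm from the arm's position (about 10–11 mm judging by the measured force), put the tool back upright in its stand, released it and handed the job in; no verdict came back.

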